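# Stamp the studio mark on a stretcher brace

### The job

Lay the long tongued stretcher brace on the stamp's sloping bed, flat, snug against the ledge and with its tongue against the end stop, and let go of it. Then draw the striker back by its knob until the sear catches and holds it on its own, and press the trip lever so that it fires onto the brace. Leave the brace in place in the press, the lever sprung back, and don't disturb the other things on the table.

Things in the scene. Friction and masses are not known exactly. Their poses are not given: they have to be found in the camera images.
- bed: sloping steel bed of the grey cast spring stamp bolted to the table. Origin: on its surface where the striker's axis meets it, 70 mm above the table. z: square to the bed, along the striker's axis, leaning 35 degrees from vertical back towards the robot. x: up the slope. y: level, towards the column. Plate x -34 to 46, y -95 to 48 mm; nothing beyond y = -95 mm
- ledge (a point): middle of the top inner edge of the ledge along the bed's low side: 10 mm high, 12 wide, inner face at x = -22 mm of the bed, from y = -95 to 40 mm; axes as the bed
- stop (a point): top middle of the end stop's face, at y = 30 mm of the bed: a steel block 26 mm high, x -20 to 24 mm. Behind it the column, y 48 to 88, x -30 to 30 mm, reaches z = 178 mm; axes as the bed. The base plate on the table, 16 mm thick and 205 wide, reaches 170 mm from the bed's origin towards the robot and 100 mm beyond
- head (a point): centre of the head's top, on the striker's axis, z = 178 mm of the bed. The head reaches out from the column over the bed to y = -22 mm, x -22 to 34 mm, between z = 84 and 178 mm; axes as the bed
- striker (a joint): sprung striker sliding along the bed's z; m, 0 at rest, grows as drawn back from the bed. At 0 its die (22 mm across) hangs 34 mm over the bed. Pull about 14 N at 30 mm, 18 N at the 40 mm stop. Past about 33 mm the sear snaps in (the trip lever flicks back); let go, it stays at 30 mm. Tripped, it flies down past 0, hits the brace and springs back to 0
- knob (a point): centre of the striker's black pull knob: a cylinder 34 mm across, 48 mm long along the bed's z, on the striker's axis, at z = 208 mm of the bed at rest, 4 mm clear above the head; moves with the striker; axes as the bed
- sear (a joint): trip lever with the sear, on the head's side facing the robot; rad, 0 at rest (sprung), grows as its pad is pressed towards the bed, at most 0.42. The cocked striker is let go at about 0.2 to 0.25 rad, 13 to 16 mm of pad travel, with about 9 N on the pad
- pad (a point): top centre of the trip lever's round black pad, 30 mm across, at x = -88, y = -34, z = 104 mm of the bed at rest, 62 mm out from its pivot along -x; pressed along the bed's -z; axes as the bed at rest
- brace: pine stretcher brace lying flat: 200 x 44 x 24 mm over all, with a tongue (15 long, 30 wide, 10 mm thick, mid thickness) at each end; about 0.12 kg; ends and faces alike. Origin under its centre, x along it. Loaded, its middle is at x = 0, y = -70, z = 12 mm of the bed, length along the bed's y, and 75 mm overhang the bed's open end
- brace_mid (a point): the middle of the brace, at half its length, width and thickness (12 mm above brace)
- offcut: plain pine offcut lying flat, 120 x 44 x 24 mm, square ends without tongues; same section as the brace; origin under its centre, x along it
- squeeze_bottle: upright white squeeze bottle with a pointed yellow nozzle, 54 mm diameter, 165 mm tall; origin under its centre
- brown_bottle: upright brown glass bottle, 62 mm diameter, 218 mm tall; origin under its centre
- brush_jar: glass jar with three brushes standing in it, 76 mm diameter, about 220 mm tall with the brushes; origin under its centre
- palette_knife: palette knife lying flat, 200 mm long, low; x along it
- flat_brush: flat paint brush lying flat, 190 mm long, low; x along it
- paint_tub: blue lidded paint tub, 120 mm diameter, 111 mm tall; origin under its centre

How it is judged (in metres and radians):
On the way, in this order (a step that is already met when the one before it is completed fails the run):
1. the brace lies flat on the bed against ledge and end stop, let go, the striker not yet drawn (x of brace_mid in the frame of bed between -0.004 and 0.005 m and y of brace_mid in the frame of bed between -0.075 and -0.067 m and z of brace_mid in the frame of bed between 0.008 and 0.0145 m and angle between the x axis of brace and the y axis of bed, either way round below 0.07 rad and contact force between the fingers and brace below 0.3 N and linear speed of brace below 0.02 m/s and value of joint striker below 0.01 m), for 0.2 s.
2. the striker is held back by the sear alone, the hand off the knob and the lever, the brace still in place (x of brace_mid in the frame of bed between -0.004 and 0.005 m and y of brace_mid in the frame of bed between -0.075 and -0.067 m and z of brace_mid in the frame of bed between 0.008 and 0.0145 m and angle between the x axis of brace and the y axis of bed, either way round below 0.07 rad and contact force between the fingers and striker below 0.3 N and contact force between the fingers and sear below 0.3 N and contact force between the fingers and brace below 0.3 N and value of joint striker above 0.026 m and value of joint sear below 0.05 rad), for 0.2 s.
3. tripped, the striker flies down at the brace in its place (faster than 0.3 m/s), the hand off the knob (x of brace_mid in the frame of bed between -0.004 and 0.005 m and y of brace_mid in the frame of bed between -0.075 and -0.067 m and z of brace_mid in the frame of bed between 0.008 and 0.0145 m and angle between the x axis of brace and the y axis of bed, either way round below 0.07 rad and contact force between the fingers and striker below 0.3 N and velocity of joint striker below -0.3 m/s).
At the end, for the whole second after the job is handed in: The brace lies at rest flat on the bed, its long side within 5 mm of the ledge and its tongue within 5 mm of the end stop, straight within 4 degrees; the striker is back at rest within 4 mm, the trip lever sprung back (below 0.05 rad), and the fingers touch none of them (x of brace_mid in the frame of bed between -0.004 and 0.005 m and y of brace_mid in the frame of bed between -0.075 and -0.067 m and z of brace_mid in the frame of bed between 0.008 and 0.0145 m and angle between the x axis of brace and the y axis of bed, either way round below 0.07 rad and contact force between the fingers and striker below 0.3 N and contact force between the fingers and sear below 0.3 N and contact force between the fingers and brace below 0.3 N and value of joint striker between -0.004 and 0.004 m and value of joint sear below 0.05 rad and linear speed of brace below 0.02 m/s).
It fails at once if another thing on the table is moved by more than 30 mm or knocked over (distance of any of offcut, squeeze_bottle, brown_bottle, brush_jar, palette_knife, flat_brush, paint_tub from where it was at the start of the episode above 0.03 m or angle between any of squeeze_bottle, brown_bottle, brush_jar, paint_tub's own z axis and vertical above 0.5 rad).
It also fails if it takes over 56 s, if anything falls off the work surface, if the arm or the gripper's body presses on something with over 40 N, if the wrist force passes 120 N, or if a joint passes its speed limit or range.

### The arm

A 6-joint arm with a two-finger parallel gripper is mounted at the origin on the work surface. World frame = base frame: x ahead of the robot, y to its left, z up, the work surface at z = 0. Lengths are in mm, angles in rad, forces in N, time in s.
With the tool pointing down it reaches from about 350 to 775 mm from the base axis. Payload 7.3 kg.
Tool frame: the origin (TCP) lies on the centre line of the jaws, within the pads' length; the fingertips stand 17 mm ahead of it and the grasp point (between the pads) lies 2 mm behind it; z points along the fingers, y is the line along which they close (so a half turn about z gives the same grasp; the last joint's range is limited). The gripper opens to 92 mm and grips with 3 to 60 N. Pads are 19 mm wide; open, the fingers measure 130 mm over their backs; the gripper's body (75 mm by 190 mm) begins 47 mm behind the grasp point.
Start: joints at [-0.146, 0.342, 1.524, -0, 1.275, -0.146], TCP at [525.017, 0.02, 243.741] pointing down, gripper open.
Joint ranges: [-2.53, 2.53], [-0.77, 2.02], [0.04, 2.7], [-1, 4.14], [0.28, 2.66], [-3.11, 3.11]. Speed limits (rad/s): [2.57, 2.57, 3.14, 3.14, 3.14, 3.14].

### API

Orientations are given as [roll, pitch, yaw] about the fixed x, y, z axes, in that order (R = Rz(yaw) Ry(pitch) Rx(roll)).
In Python, from plant import bot gives the robot as it stands. The module is installed in compiled form; this text tells all that it offers.
- The arm moves only by the shell command python3 -m pendant 'ROWS'. ROWS is JSON, a list of rows, each a list of 3 entries, a list of its own where there are three numbers: the shift along the world's x, y, z as a fraction of full scale, then the turn, a rotation vector about the world's x, y, z as a fraction of full scale, then the opening, from -1 (shut) to 1 (fully open), so that 0 is half open. In form: [[[tx, ty, tz], [rx, ry, rz], claw], ...]. A call has exactly 10 rows; each row shifts and turns the commanded pose from where the row before left it; what a row does not reach is not made up. Full scale, the value 1, is 30 mm for a shift and 0.12 rad for a turn. A row lasts 1/12 s, in which the tool goes at most 41.7 mm and 7.16 degrees, less where a joint would pass 70% of its speed; a pose out of reach is approached as far as the arm can. A call with a number of a shift or a turn outside -1 to 1 is refused whole. A call with a gripper value outside its range is refused whole. The fingers move at their own pace and stop on an object; the grip force is fixed at half the most. Time passes only in rows, so rows that do not move let the fingers close, or fill a call up. It gives the time, the measured TCP pose, the force, the opening and the grip force at its end, in the units of the state.
- bot.get_obs(): the state, without advancing time (a new reading comes with each control period).
- bot.capture(name): name is "scene" or "side" or "wrist"; returns the picture (400x640x3 uint8, blue, green, red); there is no depth.
- bot.camera_params(name): a dict with "fovy" (degrees; the focal length in pixels is half the picture's height over the tangent of half this angle, whatever the lens; pixels are square), "cx", "cy" (the principal point, pixels), "camera_from_world" (4x4, takes a point from world to camera coordinates). Camera axes: x right, y down, z forward; pixel columns grow to the right and rows downward; lengths in mm; the calibration is good to about 2 mm. The wrist camera is an equidistant fisheye: a pixel r from the principal point sees the ray r / f radians off the axis. A picture is of the moment at which its call begins: read the wrist's pose just before it. camera_params takes no time and is no camera call; for the wrist camera it gives the pose at the moment of the call.
- bot.close_job(): hands the job in; it is judged then, once.
The state is a dict: "time": time; "joint_positions": joint angles; "dq": joint speeds; "tau": joint torques, N m; "tool_pos": TCP position; "tcp_rot": TCP orientation; "contact_force": force on the tool from outside, world axes, zero at the start; "moment": the same for the moment, N m; "grip_width": finger opening in mm; "finger_force": force on a finger pad.
Only numpy, scipy, OpenCV 4.12 (cv2) and the standard library are available. Lean on these libraries where they do the work, as an engineer would, in place of code of your own. Each camera call takes 0.05 s, during which the arm holds its last target. There are 200 camera calls.

## Working session

There is one attempt and no reset: what is moved stays moved. The work goes in short steps, Python scripts to look and compute and a shell command to move; the robot and the scene stay as the last step left them, time stands still between calls to the robot, and variables do not carry over. Pictures are saved under pics/ and viewed, at most 10 in all, crops included, and the job is handed in when it is done.

```bash
mkdir -p pics; ls; python3 - <<'E'
from plant import bot
import cv2,json
for n in("scene","side","wrist"):
    p=bot.camera_params(n);print(n,p["fovy"],p["cx"],p["cy"],p["camera_from_world"])
    cv2.imwrite(f"pics/{n}0.png",bot.capture(n))
print(bot.get_obs())
E
```

```text
pics
scene 48.99383931812097 321.457377472692 204.43840003811334 [[ 3.46854072e-01  9.37905857e-01 -4.98570014e-03 -2.26625452e+02]
 [ 7.16163873e-01 -2.68275008e-01 -6.44311903e-01 -2.47204694e+02]
 [-6.05641446e-01  2.19911628e-01 -7.64746569e-01  1.85388257e+03]
 [ 0.00000000e+00  0.00000000e+00  0.00000000e+00  1.00000000e+00]]
side 53.57754718169391 321.7546742523088 202.98936775797273 [[ 9.05834691e-01 -4.23594786e-01  5.56508192e-03 -4.53830601e+02]
 [-2.04233485e-01 -4.48176153e-01 -8.70302717e-01  2.78401565e+02]
 [ 3.71149830e-01  7.87213817e-01 -4.92485746e-01  9.76873624e+02]
 [ 0.00000000e+00  0.00000000e+00  0.00000000e+00  1.00000000e+00]]
wrist 65.70646984690485 317.1955344229264 197.49376535822918 [[ 9.99999459e-01  6.67999506e-04 -7.96992601e-04 -5.23376423e+02]
 [ 8.71959414e-04 -9.56237262e-01  2.92591078e-01 -3.52682366e+01]
 [-5.66663326e-04 -2.92591615e-01 -9.56237327e-01  3.91190523e+02]
 [ 0.00000000e+00  0.00000000e+00  0.00000000e+00  1.00000000e+00]]
{'time': 0.15, 'joint_positions': array([-1.46004780e-01,  3.42603383e-01,  1.52477243e+00, -9.68017025e-06,
        1.27535571e+00, -1.45978269e-01]), 'dq': array([ 0.00073113, -0.00132931, -0.00171838,  0.00040668,  0.00049971,
       -0.00196336]), 'tau': array([ 7.52666965e-04, -4.31470585e+01, -2.44352603e+01,  7.18239485e-02,
        5.38185902e-02, -1.32920518e-04]), 'tool_pos': array([5.24738909e+02, 5.53246151e-02, 2.43192237e+02]), 'tcp_rot': array([-3.14046455e+00, -1.56500785e-04,  1.57077255e+00]), 'contact_force': array([-0.26339416, -0.12836382, -0.16233359]), 'moment': array([-0.0168103 ,  0.02686564, -0.01720457]), 'finger_force': 0.0, 'grip_width': 91.73480974250747}
```

View pics/scene0.png

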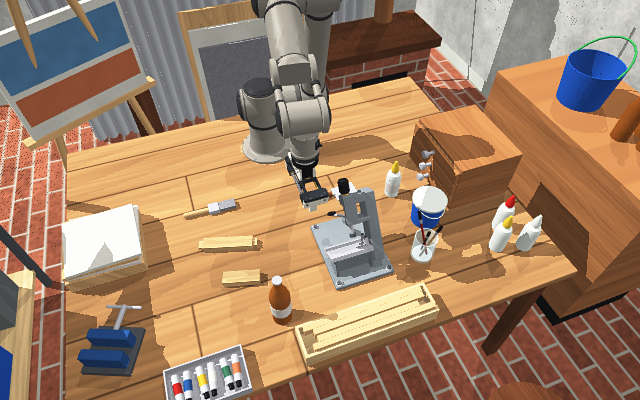

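View pics/side0.png

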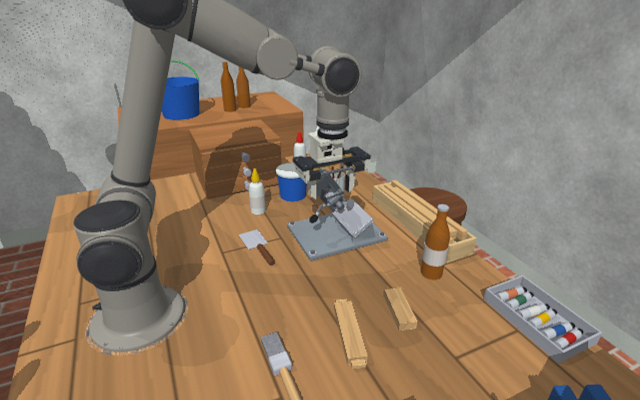

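The scene picture shows the brace at about (228,243), offcut (242,279), stamp (352,240) with its knob at (344,187). The side picture shows the brace at (350,332), and the gripper hiding the stamp at about (335,220).

```bash
python3 - <<'E'
import cv2,numpy as np
a=cv2.imread("pics/scene0.png");b=cv2.imread("pics/side0.png");w=cv2.imread("pics/wrist0.png")
r=lambda i,x,y,ww,hh,s:cv2.resize(i[y:y+hh,x:x+ww],None,fx=s,fy=s,interpolation=cv2.INTER_CUBIC)
# scene stamp crop 300..400 x 170..295 ; scene brace 190..270 x 225..295; side brace 325..425 x 280..375
A=r(a,300,170,100,125,4.8)  #480x600
B=r(a,190,230,80,60,4)      #320x240
C=r(b,325,285,80,85,4)    #320x340
im=np.zeros((600,800,3),np.uint8);im[:,:480]=A;im[:240,480:]=B;im[240:580,480:]=C
cv2.imwrite("pics/c1.png",im)
E
```

```text
(no output)
```

View pics/c1.png

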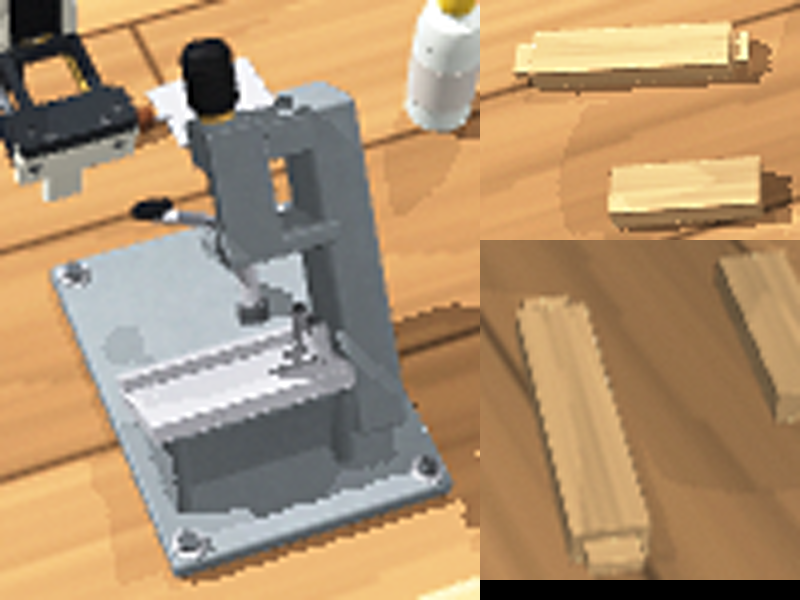

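View pics/wrist0.png

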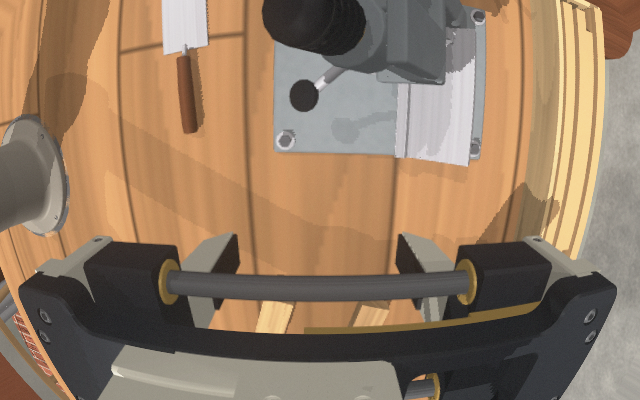

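The crops show the knob centre at (210,78), pad at (153,209), bed's high open corner at (172,440) and the brace's corners. In the wrist view the pad is at (304,95), the bed corner at (468,165) and the ledge corner at (397,157).

```bash
cat > h.py <<'E'
import numpy as np
from scipy.optimize import least_squares
from scipy.spatial.transform import Rotation as R
from plant import bot
s,c=np.sin(np.radians(35)),np.cos(np.radians(35))
def cam(n):
    p=bot.camera_params(n);return n,p
def proj(cp,P):
    n,p=cp;P=np.atleast_2d(P);q=P@p["camera_from_world"][:3,:3].T+p["camera_from_world"][:3,3]
    f=200/np.tan(np.radians(p["fovy"]/2))
    if n=="wrist":
        r=np.hypot(q[:,0],q[:,1]);k=f*np.arctan2(r,q[:,2])/np.maximum(r,1e-9)
    else:k=f/q[:,2]
    return np.c_[p["cx"]+k*q[:,0],p["cy"]+k*q[:,1]]
def bedR(yaw):return R.from_euler('z',yaw).as_matrix()@np.array([[c,0,-s],[0,1,0],[s,0,c]])
def bed(v,P):return np.array([v[0],v[1],v[2] if len(v)>3 else 70])+np.atleast_2d(P)@bedR(v[-1]).T
def flat(v,P):return np.array([v[0],v[1],v[2]])+np.atleast_2d(P)@R.from_euler('z',v[3]).as_matrix().T
def fit(f,obs,v0):
    # obs: list of (cam, pts Nx3, pix Nx2)
    g=lambda v:np.concatenate([(proj(cp,f(v,P))-np.array(px)).ravel() for cp,P,px in obs])
    r=least_squares(g,v0,loss="soft_l1",f_scale=2.)
    return r.x,g(r.x).reshape(-1,2).round(1).tolist()
E
python3 - <<'E'
from h import *
S,D,W=cam("scene"),cam("side"),cam("wrist")
u=lambda px,k,o:(np.array(px)+.5)/k-.5+np.array(o)
P=np.array([[0,0,208],[-88,-34,104],[46,-95,0],[-34,-95,10]])
sp=u([[210,78],[153,209],[172,440],[122,380]],4.8,(300,170))
wp=[[304,95],[468,165],[397,157]]
print(fit(bed,[(S,P,sp),(W,P[1:],wp)],[560,150,70,0.]))
print(fit(bed,[(S,P,sp),(W,P[1:],wp)],[560,150,0.]))
B=np.array([[-85,22,24],[85,22,24],[85,-22,24],[-85,-22,24.]]) 
# scene: image right=+y, up=-x ; brace x axis along +y => yaw~pi/2, local +y = -x
bs=u([[55,33],[248,22],[250,65],[50,82]],4,(190,230))
bd=u([[168,282],[92,290],[37,65],[108,60]],4,(325,285))
# side near end = smallest y(-y)
Bd=np.array([[-85,-22,24],[-85,22,24],[85,22,24],[85,-22,24.]])
for f in (0,1):
    print(fit(flat,[(S,B,bs),(D,Bd,bd)],[480,-200,0,1.5]))
    break
E
```

```text
(array([ 6.44117984e+02,  1.22870684e+02,  6.64989454e+01, -8.84656416e-03]), [[0.5, 0.4], [0.3, 0.2], [-2.8, -1.6], [-0.2, 0.0], [0.5, 0.8], [0.9, -0.2], [-1.1, -1.1]])
(array([ 6.43833385e+02,  1.23129823e+02, -7.86169764e-03]), [[0.5, -0.4], [0.3, -0.5], [-2.8, -2.3], [-0.2, -0.7], [0.0, 0.5], [2.3, 0.2], [-0.5, -0.8]])
(array([ 4.46863194e+02, -2.67311766e+02,  1.68178155e-01,  1.27561268e+00]), [[-0.1, 0.2], [1.0, 0.5], [-0.1, 0.2], [-0.4, -1.5], [0.9, -0.2], [-0.3, 0.1], [0.1, 0.4], [-0.4, -0.0]])
```

Both fits are consistent: bed at (644,123,70) with yaw about -0.01, brace at (447,-267) along 1.276 rad. I'll hover over the brace's near half.

```bash
python3 -m pendant '[[[-0.3,-1,-0.35],[0,0,-0.25],0.5],[[-0.3,-1,-0.35],[0,0,-0.25],0.5],[[-0.3,-1,-0.35],[0,0,-0.25],0.5],[[-0.3,-1,-0.35],[0,0,-0.25],0.5],[[-0.3,-1,-0.35],[0,0,-0.25],0.5],[[-0.3,-1,-0.35],[0,0,-0.25],0.5],[[-0.3,-1,-0.35],[0,0,-0.25],0.5],[[-0.3,-1,-0.35],[0,0,-0.25],0.5],[[-0.3,-1,-0.35],[0,0,-0.25],0.5],[[-0.3,-1,-0.35],[0,0,-0.2],0.5]]'
python3 - <<'E'
from h import *
import cv2
p=cam("wrist");i=bot.capture("wrist");d=bot.capture("side");sc=bot.capture("scene")
print(bot.get_obs()["tool_pos"],bot.get_obs()["tcp_rot"],bot.get_obs()["time"])
P=flat([446.9,-267.3,0,1.2756],[[x,y,24] for x,y in((-85,22),(85,22),(85,-22),(-85,-22))])
print(proj(p,P).round())
j=i.copy();cv2.polylines(j,[proj(p,P).astype(int)],True,(0,0,255),1)
v=[644,123,70,-.009];D=cam("side");S=cam("scene")
im=np.zeros((600,800,3),np.uint8);im[:250,:400]=cv2.resize(j,(400,250))
r=lambda i,x,y,w,h,k:cv2.resize(i[y:y+h,x:x+w],None,fx=k,fy=k,interpolation=cv2.INTER_CUBIC)
im[250:600,:400]=r(d,280,160,114,100,3.5)[:350,:400-1+1] if 0 else cv2.resize(d[170:270,280:394],(400,350),interpolation=cv2.INTER_CUBIC)
im[0:250,400:]=cv2.resize(i[150:350,160:480],(400,250))
im[250:600,400:]=cv2.resize(sc[180:293,300:429],(400,350),interpolation=cv2.INTER_CUBIC)
cv2.imwrite("pics/c2.png",im);cv2.imwrite("pics/w1.png",i);cv2.imwrite("pics/d1.png",d)
E
```

```text
time: 0.98
tool_pos: [434.2, -301.3, 138.1]
tcp_rot: [-3.141, -0.0, 1.275]
contact_force: [0.4, 0.8, 0.0]
grip_width: 68.9
finger_force: 0.0
[ 433.84660768 -301.33550675  137.61089366] [-3.13969201e+00 -9.21896715e-04  1.27330666e+00] 1.1333
[[297. 251.]
 [295.  57.]
 [349.  57.]
 [345. 251.]]
```

View pics/c2.png

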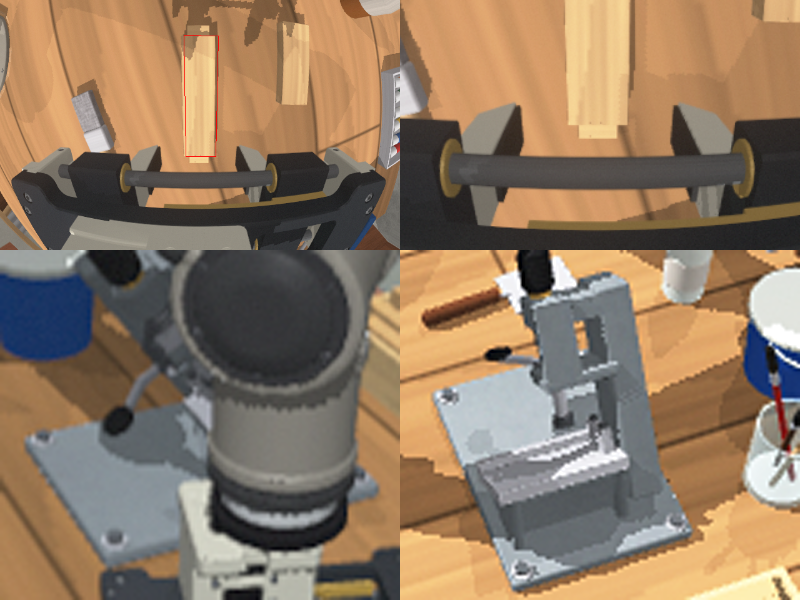

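The overlay matches the brace to within about 2 mm, and the shoulder end is at about (598,124) in the zoomed wrist crop. Descending to grip.

```bash
python3 -m pendant '[[[0,-0.06,-0.65],[0,0,0],0.5],[[0,-0.06,-0.65],[0,0,0],0.5],[[0,-0.06,-0.65],[0,0,0],0.5],[[0,-0.06,-0.65],[0,0,0],0.5],[[0,-0.06,-0.65],[0,0,0],0.5],[[0,-0.06,-0.65],[0,0,0],0.5],[[0,0,0],[0,0,0],-1],[[0,0,0],[0,0,0],-1],[[0,0,0],[0,0,0],-1],[[0,0,0],[0,0,0],-1]]'
```

```text
time: 1.97
tool_pos: [435.8, -310.9, 23.2]
tcp_rot: [3.14, 0.001, 1.278]
contact_force: [0.2, 0.6, 0.2]
grip_width: 46.9
finger_force: 0.1
```

```bash
python3 -m pendant '[[[0,0,0],[0,0,0],-1],[[0,0,0],[0,0,0],-1],[[0,0,0],[0,0,0],-1],[[0,0,0.3],[0,0,0],-1],[[0,0,0.7],[0,0,0],-1],[[0,0,0.9],[0,0,0],-1],[[0,0,0.9],[0,0,0],-1],[[0,0,0.9],[0,0,0],-1],[[0,0,0.9],[0,0,0],-1],[[0,0,0.9],[0,0,0],-1]]'
cat >> h.py <<'E'
V=[644,123,70,-.009]
def R0():return R.from_euler('xyz',bot.get_obs()["tcp_rot"])
def plan(P,Rt,v=V):
    """deltas (in row units) from measured pose to bed point P with orientation Rt (matrix)"""
    o=bot.get_obs();d=bed(v,P)[0]-o["tool_pos"]
    print("target",bed(v,P)[0].round(1),"d rows",(d/30).round(2),"turn",((R.from_matrix(Rt)*R0().inv()).as_rotvec()/.12).round(2))
def tool(v=V,ax='x',sg=1):
    b=bedR(v[-1]);z=-b[:,2];y=sg*b[:,0 if ax=='x' else 1];return np.c_[np.cross(y,z),y,z]
E
python3 - <<'E'
from h import *
import cv2
for sg in(1,-1):plan([0,-118,100],tool(sg=sg))
p=cam("wrist");i=bot.capture("wrist");cv2.imwrite("pics/w2.png",i)
d=bot.capture("side")
im=np.zeros((600,800,3),np.uint8);im[:250,:400]=cv2.resize(i,(400,250));im[250:500,:400]=cv2.resize(d,(400,250));im[:250,400:]=cv2.resize(i[100:350,120:520],(400,250))
o=bot.get_obs();print(o)
# stamp overlay
im[250:600,400:]=cv2.resize(d[170:270,280:394],(400,350),interpolation=cv2.INTER_CUBIC)
cv2.imwrite("pics/c3.png",im)
E
```

```text
time: 2.8
tool_pos: [434.7, -310.6, 188.8]
tcp_rot: [3.141, 0.0, 1.277]
contact_force: [0.5, -0.5, -1.5]
grip_width: 43.8
finger_force: 29.8
target [585.6   5.5 151.9] d rows [ 5.03 10.54 -1.23] turn [-0.77 -5.05  2.3 ]
target [585.6   5.5 151.9] d rows [ 5.03 10.54 -1.23] turn [  7.18  -1.1  -22.79]
{'time': 2.9, 'joint_positions': array([-7.63768561e-01,  4.05113506e-01,  1.57882901e+00, -1.27094169e-04,
        1.14794058e+00, -4.69729051e-01]), 'dq': array([-0.00193907,  0.05419529,  0.07742773,  0.00021622, -0.06815168,
       -0.00084245]), 'tau': array([ 1.09318856e-01, -4.52288747e+01, -2.29815191e+01,  8.58597457e-02,
        8.67308155e-01, -8.23456328e-03]), 'tool_pos': array([ 436.62791881, -312.40233129,  192.06593082]), 'tcp_rot': array([3.13298736, 0.00449872, 1.27678905]), 'contact_force': array([-0.01591689, -0.59869792, -0.55371324]), 'moment': array([-0.05395657,  0.08722309,  0.02841924]), 'finger_force': 29.768768548965454, 'grip_width': 43.54841076725561}
```

View pics/c3.png

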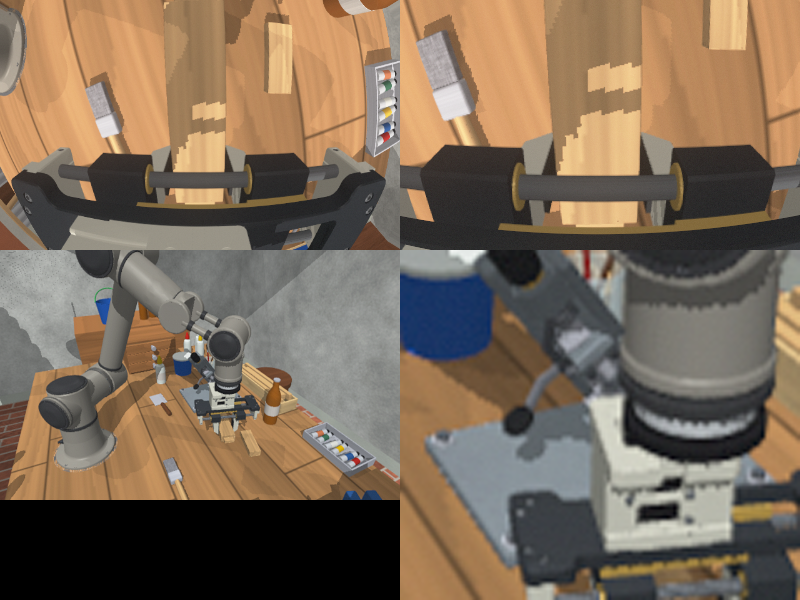

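The brace is gripped and lifted level (pads at 43.5 mm). I'll check the brown bottle's position and the joint-space safety of the way across.

```bash
python3 - <<'E'
from h import *
S,D=cam("scene"),cam("side")
def tri(ps,pd):
    g=lambda X:np.r_[proj(S,X)[0]-ps,proj(D,X)[0]-pd]
    r=least_squares(g,[600,-100,50.]);return r.x.round(),r.cost
print(tri([280,320],[433,277]),tri([284,279],[444,207]))
for z in(100,24):plan([4,-180,z],tool())
E
```

```text
(array([ 767., -178.,  -10.]), np.float64(0.04831079257776112)) (array([ 771., -156.,  213.]), np.float64(11.619560619512084))
target [588.3 -56.5 154.2] d rows [ 5.06  8.53 -1.26] turn [-0.72 -4.98  2.31]
target [631.9 -56.9  92. ] d rows [ 6.51  8.52 -3.34] turn [-0.72 -4.98  2.31]
```

```bash
python3 -m pendant '[[[0.5,0.85,-0.1],[-0.07,-0.5,0.23],-1],[[0.5,0.85,-0.1],[-0.07,-0.5,0.23],-1],[[0.5,0.85,-0.1],[-0.07,-0.5,0.23],-1],[[0.5,0.85,-0.1],[-0.07,-0.5,0.23],-1],[[0.5,0.85,-0.1],[-0.07,-0.5,0.23],-1],[[0.5,0.85,-0.1],[-0.07,-0.5,0.23],-1],[[0.5,0.85,-0.1],[-0.07,-0.5,0.23],-1],[[0.5,0.85,-0.1],[-0.07,-0.5,0.23],-1],[[0.5,0.85,-0.1],[-0.07,-0.5,0.23],-1],[[0.5,0.85,-0.1],[-0.07,-0.5,0.23],-1]]'
python3 - <<'E'
from h import *
import cv2
plan([4,-180,24],tool())
p=cam("wrist");i=bot.capture("wrist");sc=bot.capture("scene");d=bot.capture("side")
plan([4,-180,24],tool());o=bot.get_obs();print(o["time"],o["tool_pos"],o["tcp_rot"])
for n,a in(("w3",i),("s3",sc),("d3",d)):cv2.imwrite(f"pics/{n}.png",a)
im=np.zeros((600,800,3),np.uint8)
im[:300,:480]=cv2.resize(i[:250,80:480],(480,300));im[300:,:400]=cv2.resize(d[150:300,260:460],(400,300),interpolation=cv2.INTER_CUBIC)
im[300:,400:]=cv2.resize(sc[180:292,270:420],(400,300),interpolation=cv2.INTER_CUBIC)
cv2.imwrite("pics/c4.png",im)
E
```

```text
time: 3.73
tool_pos: [584.8, -54.7, 156.6]
tcp_rot: [2.536, -0.006, 1.564]
contact_force: [1.2, 1.3, -0.7]
grip_width: 43.6
finger_force: 29.8
target [631.9 -56.9  92. ] d rows [ 1.57 -0.07 -2.15] turn [-0.05 -0.04 -0.02]
target [631.9 -56.9  92. ] d rows [ 1.6  -0.1  -2.11] turn [-0.07 -0.08 -0.04]
3.8833 [583.91245083 -53.79946022 155.37128467] [ 2.54075488 -0.00842159  1.56619904]
```

View pics/c4.png

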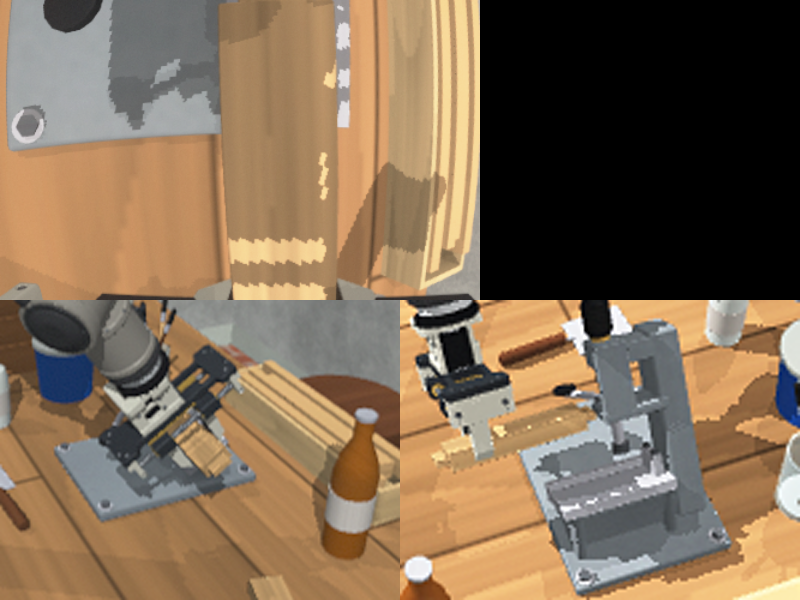

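The view shows the brace beside the stamp, its tip at about (590,410) in the scene crop, with the bed's open corner at (573,522). I'll overlay the expected bed and brace outlines to check both fits.

```bash
cat >> h.py <<'E'
import cv2
BOX=np.array([[x,y,z] for x in(0,1) for y in(0,1) for z in(0,1)])
ED=[(a,b) for a in range(8) for b in range(a+1,8) if bin(a^b).count("1")==1]
def box(img,cp,f,lo,hi,col,M,k,off):
    q=(proj(cp,f(np.array(lo)+BOX*(np.array(hi)-np.array(lo))))-off+.5)*k
    for a,b in ED:cv2.line(img,tuple(int(t*16) for t in q[a]),tuple(int(t*16) for t in q[b]),col,1,cv2.LINE_AA,4)
def bedboxes(img,cp,v,k,off):
    f=lambda P:bed(v,P)
    box(img,cp,f,[-34,-95,0],[46,48,0],(0,0,255),0,k,off)
    box(img,cp,f,[-34,-95,0],[-22,40,10],(0,255,0),0,k,off)
    box(img,cp,f,[-20,30,0],[24,48,26],(255,0,0),0,k,off)
    box(img,cp,f,[-22,-22,84],[34,48,178],(0,255,255),0,k,off)
    box(img,cp,f,[-17,-17,184],[17,17,232],(255,255,0),0,k,off)
E
python3 - <<'E'
from h import *
o=bot.get_obs();Rm=R.from_euler('xyz',[2.5385,-.007,1.565]).as_matrix();t=np.array([584.3,-54.2,156.])
# tool x axis direction along bed -y or +y?
print(Rm.round(2))
sgn=np.sign(Rm[1,0])
def br(P):  # brace frame: centre ; x along +y-bed
    P=np.array(P);return t+(P[:,:1]*sgn+50*sgn)*Rm[:,0]+P[:,1:2]*Rm[:,1]+(P[:,2:3]+8)*Rm[:,2]
def brace(im,cp,k,off):
    box(im,cp,br,[-85,-22,-12],[85,22,12],(255,0,255),0,k,off);box(im,cp,br,[85,-15,-5],[100,15,5],(255,0,255),0,k,off)
S,W=cam("scene"),cam("wrist")
sc=cv2.imread("pics/s3.png");w=cv2.imread("pics/w3.png")
k=4.4;off=np.array([275,175]);a=cv2.resize(sc[175:295,275:407],None,fx=k,fy=k,interpolation=cv2.INTER_CUBIC)
bedboxes(a,S,V,k,off);brace(a,S,k,off)
b=w[0:400,200:420].copy();b=w[0:300,200:420].copy();brace(b,W,1,np.array([200,0]))
im=np.zeros((528,800,3),np.uint8);im[:,:a.shape[1]]=a[:528];im[:300,a.shape[1]:a.shape[1]+219]=b[:,:219]
cv2.imwrite("pics/c5.png",im)
E
```

```text
[[ 0.01  0.82  0.57]
 [ 1.   -0.01  0.  ]
 [ 0.01  0.57 -0.82]]
```

View pics/c5.png

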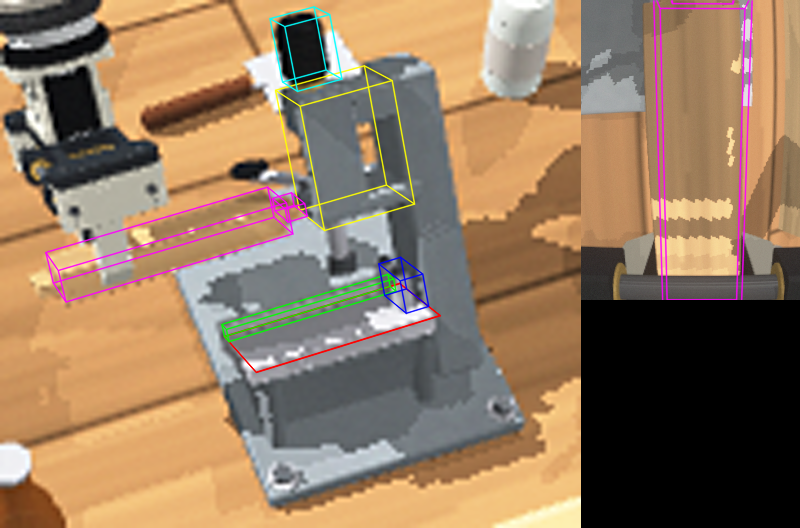

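The overlays agree with the picture to 1–2 mm, with the knob outline about 1 px right of the real one. Lowering to the bed's level beyond its open end.

```bash
python3 -m pendant '[[[0.26,-0.02,-0.33],[-0.01,-0.01,-0.01],-1],[[0.26,-0.02,-0.33],[-0.01,-0.01,-0.01],-1],[[0.26,-0.02,-0.33],[-0.01,-0.01,0],-1],[[0.26,-0.02,-0.33],[-0.01,-0.01,0],-1],[[0.26,-0.02,-0.33],[-0.01,-0.01,0],-1],[[0.26,-0.02,-0.33],[-0.01,-0.01,0],-1],[[0,0,0],[0,0,0],-1],[[0,0,0],[0,0,0],-1],[[0,0,0],[0,0,0],-1],[[0,0,0],[0,0,0],-1]]'
python3 - <<'E'
from h import *
p=cam("scene");sc=bot.capture("scene");d=bot.capture("side");w=bot.capture("wrist");cv2.imwrite("pics/w4.png",w)
o=bot.get_obs();V[1]-=1.5
print("bed TCP",((o["tool_pos"]-np.array(V[:3]))@bedR(V[3])).round(1))
plan([5,-180,27],tool());plan([5,-128,27],tool())
im=np.zeros((528,800,3),np.uint8);k=4.4;off=np.array([275,175])
a=cv2.resize(sc[175:295,275:365],None,fx=k,fy=k,interpolation=cv2.INTER_CUBIC);bedboxes(a,p,V,k,off)
im[:,:396]=a[:,:396];im[:,400:800]=cv2.resize(d[170:302,270:370],(400,528),interpolation=cv2.INTER_CUBIC)
cv2.imwrite("pics/c6.png",im)
E
```

```text
time: 4.72
tool_pos: [636.1, -68.6, 113.6]
tcp_rot: [2.553, -0.021, 1.575]
contact_force: [0.9, -0.5, -0.5]
grip_width: 43.8
finger_force: 29.8
bed TCP [  20.1 -189.9   39.2]
target [631.  -58.4  95. ] d rows [-0.18  0.33 -0.62] turn [-0.17 -0.18 -0.12]
target [631.5  -6.4  95. ] d rows [-0.16  2.06 -0.62] turn [-0.17 -0.18 -0.12]
```

View pics/c6.png

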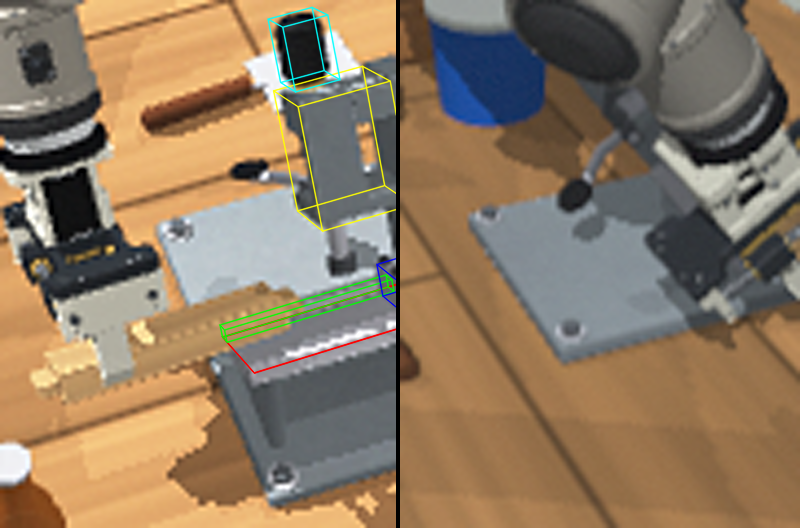

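The arm did not reach the commanded pose, so I'll check the joints.

```bash
python3 - <<'E'
from h import *
o=bot.get_obs()
for k in("time","joint_positions","dq","tau","tool_pos","tcp_rot","contact_force","moment","grip_width"):print(k,np.round(o[k],3))
E
```

```text
time 4.867
joint_positions [-0.319  0.491  1.883  0.762  0.283 -1.003]
dq [ 0.003  0.002 -0.003  0.003 -0.001 -0.002]
tau [ -0.067 -45.26  -18.833   0.728  -1.29    0.076]
tool_pos [636.259 -68.3   113.602]
tcp_rot [ 2.553 -0.021  1.576]
contact_force [-0.306 -0.255 -0.427]
moment [-0.087  0.436  0.023]
grip_width 43.773
```

Joint 5 is on its lower limit (0.28): with the tool square to the bed, the wrist is too straight here. I'll fit a small kinematic model from the readings to find how far the tool must lean about the closing axis to be reachable.

```bash
cat > kin.py <<'E'
from h import *
E=lambda a,t:R.from_euler(a,t).as_matrix()
def fk(q,p):
    h,a,b,t,e,c1=p
    A=E('z',q[0]);F=A@E('y',q[1]+q[2]);T=F@E('z',q[3])@E('y',q[4])
    pos=np.array([0,0,h])+A@(np.array([c1,e,0])+E('y',q[1])@[0,0,a])+F@[0,0,b]+T@[0,0,t]
    return pos,T@E('z',q[5])
data=[([-.146,.3426,1.5248,0,1.2754,-.146],[524.74,.05,243.2],[-3.1405,0,1.5708]),
([-.76377,.40511,1.57883,0,1.14794,-.46973],[436.6,-312.4,192.07],[3.133,.0045,1.2768]),
([-.319,.491,1.883,.762,.283,-1.003],[636.26,-68.3,113.6],[2.553,-.021,1.576])]
def res(p):return np.concatenate([fk(q,p)[0]-x for q,x,_ in data])/2
sol=least_squares(lambda p:np.r_[res(p),(p-[330,400,400,250,76,0])/200],[330,400,400,250,76,0.])
p=sol.x
Ro=fk(data[0][0],p)[1].T@R.from_euler('xyz',data[0][2]).as_matrix()
lo=np.array([-2.53,-.77,.04,-1,.28,-3.11]);hi=np.array([2.53,2.02,2.7,4.14,2.66,3.11])
def ik(X,Rt,q0):
    def g(q):
        x,T=fk(q,p);return np.r_[(x-X)/20,R.from_matrix(Rt@(T@Ro).T).as_rotvec()*5]
    best=None
    for s in (q0,[q0[0],q0[1],q0[2],2,.6,0],[q0[0],q0[1],q0[2],-.8,.6,0],[q0[0],q0[1],q0[2],3.5,.6,2]):
        r=least_squares(g,np.clip(s,lo+.01,hi-.01),bounds=(lo,hi))
        if best is None or r.cost<best.cost:best=r
    return best.x.round(2),round(best.cost,4)
def lean(a,v=V,**k):  # tool leaned about closing axis: fingers point towards +y_bed by a
    b=bedR(v[-1]);return R.from_rotvec(b[:,0]*a).as_matrix()@tool(v,**k)
E
python3 - <<'E'
from kin import *
print(p.round(1),sol.cost,res(p).round(1)*2)
for q,x,r in data:print((R.from_matrix(fk(q,p)[1]@Ro)*R.from_euler('xyz',r).inv()).as_rotvec().round(3))
q0=data[2][0]
for a in(-.5,-.35,0,.25,.35,.45,.55):
    print(a,lean(a)[:,2].round(2),ik(bed(V,[0,-120,23])[0],lean(a),q0),ik(bed(V,[0,-185,60])[0],lean(a),q0))
E
```

```text
[300.1 363.5 367.3 292.9  77.   47.1] 1.5261273433717233 [ 1.   0.4 -1.  -0.8  1.6  1.8  0.4 -1.4 -0.8]
[-0.  0.  0.]
[-0. -0. -0.]
[-0.001 -0.001 -0.001]
-0.5 [ 0.5  -0.48 -0.72] (array([ 0.11,  0.66,  1.71, -1.  ,  0.61,  1.09]), np.float64(0.2365)) (array([-0.03,  0.52,  1.84, -1.  ,  0.52,  0.98]), np.float64(0.2263))
-0.35 [ 0.54 -0.35 -0.77] (array([ 0.04,  0.59,  1.82, -1.  ,  0.41,  1.03]), np.float64(0.1019)) (array([-0.1 ,  0.46,  1.93, -1.  ,  0.32,  0.92]), np.float64(0.0566))
0 [ 0.57 -0.01 -0.82] (array([-0.18,  0.53,  1.87,  0.53,  0.28, -0.67]), np.float64(0.1482)) (array([-0.33,  0.42,  1.98,  0.83,  0.28, -1.08]), np.float64(0.0192))
0.25 [ 0.56  0.24 -0.79] (array([-0.31,  0.55,  1.92,  1.25,  0.44, -1.49]), np.float64(0.0)) (array([-0.46,  0.47,  1.94,  1.09,  0.55, -1.44]), np.float64(0.0))
0.35 [ 0.54  0.34 -0.77] (array([-0.36,  0.58,  1.89,  1.25,  0.57, -1.53]), np.float64(0.0)) (array([-0.51,  0.51,  1.9 ,  1.1 ,  0.68, -1.48]), np.float64(0.0))
0.45 [ 0.52  0.43 -0.74] (array([-0.41,  0.63,  1.85,  1.23,  0.69, -1.55]), np.float64(0.0)) (array([-0.55,  0.56,  1.85,  1.09,  0.8 , -1.51]), np.float64(0.0))
0.55 [ 0.49  0.52 -0.7 ] (array([-0.45,  0.68,  1.8 ,  1.21,  0.82, -1.57]), np.float64(0.0)) (array([-0.58,  0.62,  1.79,  1.08,  0.92, -1.53]), np.float64(0.0))
```

The model fits to about 1.5 mm. The final pose is reachable with the fingers leaning 0.35 rad towards the column. So I'll set the brace back down on its free spot and regrip it with that lean.

```bash
cat >> h.py <<'E'
def planw(X,Rt):
    o=bot.get_obs();print("d rows",((np.array(X)-o["tool_pos"])/30).round(2),"turn",((R.from_matrix(Rt)*R0().inv()).as_rotvec()/.12).round(2))
E
python3 - <<'E'
from h import *
planw([435,-311,110],R.from_euler('xyz',[np.pi,0,1.276]).as_matrix())
E
```

```text
d rows [-6.71 -8.09 -0.12] turn [ 0.55  4.9  -2.37]
```

```bash
python3 -m pendant '[[[-0.67,-0.81,0.7],[0.05,0.49,-0.24],-1],[[-0.67,-0.81,0.7],[0.05,0.49,-0.24],-1],[[-0.67,-0.81,0.5],[0.05,0.49,-0.24],-1],[[-0.67,-0.81,0],[0.05,0.49,-0.24],-1],[[-0.67,-0.81,0],[0.05,0.49,-0.24],-1],[[-0.67,-0.81,0],[0.05,0.49,-0.24],-1],[[-0.67,-0.81,0],[0.05,0.49,-0.24],-1],[[-0.67,-0.81,-0.5],[0.05,0.49,-0.24],-1],[[-0.67,-0.81,-0.7],[0.06,0.49,-0.24],-1],[[-0.67,-0.81,-0.7],[0.06,0.49,-0.24],-1]]'
python3 - <<'E'
from h import *
planw([435,-311,24],R.from_euler('xyz',[np.pi,0,1.276]).as_matrix())
E
```

```text
time: 5.7
tool_pos: [440.7, -305.6, 108.7]
tcp_rot: [3.125, -0.002, 1.281]
contact_force: [-0.3, -1.0, -0.6]
grip_width: 43.7
finger_force: 29.8
d rows [-0.19 -0.18 -2.82] turn [ 0.03  0.13 -0.04]
```

```bash
python3 -m pendant '[[[-0.01,-0.01,-0.5],[0,0.02,0],-1],[[-0.01,-0.01,-0.5],[0,0.02,0],-1],[[-0.01,-0.01,-0.5],[0,0.02,0],-1],[[0,0,-0.5],[0,0.01,0],-1],[[0,0,-0.4],[0,0,0],-1],[[0,0,-0.2],[0,0,0],-1],[[0,0,-0.1],[0,0,0],-1],[[0,0,-0.05],[0,0,0],-1],[[0,0,0],[0,0,0],-1],[[0,0,0],[0,0,0],-1]]'; python3 -c "
from h import *
planw([435,-311,24],R.from_euler('xyz',[np.pi,0,1.276]).as_matrix())"
```

```text
time: 6.53
tool_pos: [440.8, -305.3, 26.3]
tcp_rot: [3.132, -0.001, 1.283]
contact_force: [0.1, 0.3, -1.2]
grip_width: 43.7
finger_force: 29.8
d rows [-0.19 -0.19 -0.08] turn [ 0.02  0.08 -0.05]
```

```bash
python3 -m pendant '[[[0,0,-0.05],[0,0,0],-1],[[0,0,-0.03],[0,0,0],-1],[[0,0,0],[0,0,0],0.5],[[0,0,0],[0,0,0],0.5],[[0,0,0],[0,0,0],0.5],[[-0.01,-0.03,0.02],[0.56,-0.17,0],0.5],[[-0.01,-0.03,0.02],[0.56,-0.17,0],0.5],[[-0.01,-0.03,0],[0.56,-0.17,0],0.5],[[-0.01,-0.03,0],[0.56,-0.17,0],0.5],[[-0.01,-0.03,0],[0.56,-0.17,0],0.5]]' && python3 -m pendant '[[[0,0,0],[0,0,0],0.5],[[0,0,0],[0,0,0],0.5],[[0,0,0],[0,0,0],-1],[[0,0,0],[0,0,0],-1],[[0,0,0],[0,0,0],-1],[[0,0,0],[0,0,0],-1],[[0,0,0],[0,0,0],-1],[[0,0,0],[0,0,0],-1],[[0,0,0],[0,0,0],-1],[[0,0,0],[0,0,0],-1]]'; python3 -c "
from kin import *
o=bot.get_obs();print(R0().as_matrix().round(3),o['joint_positions'].round(2),o['contact_force'])
planw([435,-311,24],lean(.35))
d=bot.capture('side');w=bot.capture('wrist');cv2.imwrite('pics/c7.png',np.hstack([cv2.resize(d[220:380,250:450],(400,320)),w[60:380:,120:520]]))"
```

```text
time: 7.37
tool_pos: [439.2, -309.9, 25.0]
tcp_rot: [3.129, -0.355, 1.284]
contact_force: [-0.1, -0.7, -0.7]
grip_width: 69.1
finger_force: 0.0
time: 8.2
tool_pos: [439.1, -309.2, 24.7]
tcp_rot: [3.131, -0.353, 1.283]
contact_force: [1.2, 2.4, 2.6]
grip_width: 43.8
finger_force: 29.8
[[ 0.266  0.958  0.108]
 [ 0.9   -0.287  0.328]
 [ 0.346  0.01  -0.938]] [-0.92  0.71  1.63  0.34  1.03 -0.84] [1.23059239 2.39509445 2.64728634]
d rows [-0.14 -0.06 -0.02] turn [-0.77 -4.96  2.27]
```

View pics/c7.png

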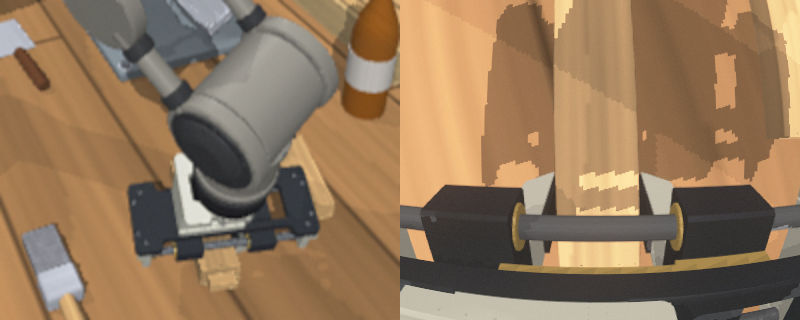

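The brace is regripped with a 0.35 rad lean, flat on the table at 43.8 mm. Lifting and carrying over.

```bash
python3 -m pendant '[[[0,0,0.5],[0,0,0],-1],[[0,0,1],[0,0,0],-1],[[0,0,1],[0,0,0],-1],[[0.5,0.8,0.12],[-0.08,-0.5,0.23],-1],[[0.5,0.8,0.12],[-0.08,-0.5,0.23],-1],[[0.5,0.8,0.12],[-0.08,-0.5,0.23],-1],[[0.5,0.8,0.12],[-0.08,-0.5,0.23],-1],[[0.5,0.8,0.12],[-0.08,-0.5,0.23],-1],[[0.5,0.8,0.12],[-0.08,-0.5,0.23],-1],[[0.5,0.8,0.12],[-0.08,-0.5,0.23],-1]]'; python3 -c "
from kin import *
V[1]-=1.5
plan([7,-188,70],lean(.35,V),V)"
```

```text
time: 9.13
tool_pos: [544.2, -140.9, 124.6]
tcp_rot: [2.678, -0.331, 1.634]
contact_force: [0.6, 0.3, -1.3]
grip_width: 43.4
finger_force: 29.8
target [607.9 -66.2 131.4] d rows [2.12 2.49 0.22] turn [-0.2  -1.44  0.67]
```

```bash
python3 -m pendant '[[[0.3,0.36,0.03],[-0.03,-0.2,0.1],-1],[[0.3,0.36,0.03],[-0.03,-0.2,0.1],-1],[[0.3,0.36,0.03],[-0.03,-0.2,0.1],-1],[[0.3,0.36,0.03],[-0.03,-0.2,0.1],-1],[[0.3,0.36,0.03],[-0.03,-0.2,0.1],-1],[[0.3,0.36,0.03],[-0.03,-0.2,0.1],-1],[[0.3,0.33,0.03],[-0.02,-0.2,0.07],-1],[[0,0,0],[0,0,0],-1],[[0,0,0],[0,0,0],-1],[[0,0,0],[0,0,0],-1]]'; python3 -c "
from kin import *
V[1]-=1.5
plan([7,-188,31],lean(.35,V),V)
W,S,D=cam('wrist'),cam('scene'),cam('side')
for n in('wrist','scene','side'):cv2.imwrite(f'pics/{n}8.png',bot.capture(n))
o=bot.get_obs();print(o['tool_pos'],o['tcp_rot'],o['joint_positions'].round(2))
w=cv2.imread('pics/wrist8.png');bedboxes(w,W,V,1,np.zeros(2))
s=cv2.imread('pics/scene8.png');k=4;off=np.array([275,185]);a=cv2.resize(s[185:285,275:375],None,fx=k,fy=k,interpolation=cv2.INTER_CUBIC);bedboxes(a,S,V,k,off)
cv2.imwrite('pics/c8.png',np.hstack([a,w[0:400,150:550]]))
"
```

```text
time: 9.97
tool_pos: [606.6, -67.4, 130.7]
tcp_rot: [2.51, -0.287, 1.765]
contact_force: [0.3, -0.9, -0.5]
grip_width: 44.0
finger_force: 29.8
target [630.3 -66.4  99.4] d rows [ 0.79  0.04 -1.04] turn [-0.   -0.07  0.01]
[606.76970872 -67.59341317 130.9159594 ] [ 2.50899558 -0.28660192  1.7647105 ] [-0.52  0.49  1.88  1.04  0.71 -1.43]
```

View pics/c8.png

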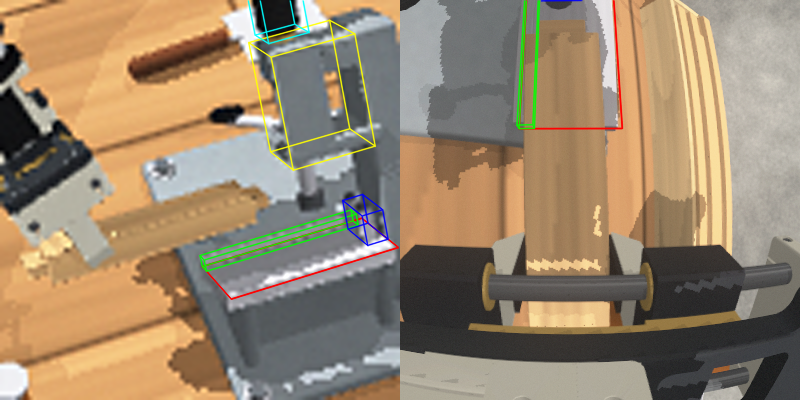

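The bed overlay agrees with the picture to 1–2 mm, and the brace tip at (265,195) is still outside the head. Lowering to just above the bed.

```bash
python3 -m pendant '[[[0.16,0.01,-0.22],[0,-0.02,0],-1],[[0.16,0.01,-0.22],[0,-0.02,0],-1],[[0.16,0.01,-0.22],[0,-0.02,0],-1],[[0.16,0.01,-0.22],[0,-0.01,0],-1],[[0.18,0,-0.2],[0,0,0],-1],[[0,0,0],[0,0,0],-1],[[0,0,0],[0,0,0],-1],[[0,0,0],[0,0,0],-1],[[0,0,0],[0,0,0],-1],[[0,0,0],[0,0,0],-1]]'; cat >> kin.py <<'E'
V[1]-=1.5
def where():
    o=bot.get_obs();print("bed TCP",((o["tool_pos"]-np.array(V[:3]))@bedR(V[3])).round(1),"Fbed",(o["contact_force"]@bedR(V[3])).round(1),"turn left",((R.from_matrix(lean(.35,V))*R0().inv()).as_rotvec()/.12).round(2),o["time"])
E
python3 -c "
from kin import *
where()"
```

```text
time: 10.95
tool_pos: [631.6, -65.7, 98.9]
tcp_rot: [2.5, -0.285, 1.768]
contact_force: [-0.1, 0.4, -0.3]
grip_width: 43.9
finger_force: 29.8
bed TCP [   7.8 -187.3   29.9] Fbed [-0.2  0.4 -0.2] turn left [-0.    0.01  0.  ] 10.95
```

```bash
python3 -m pendant '[[[0,0.3,0],[0,0,0],-1],[[0,0.3,0],[0,0,0],-1],[[0,0.3,0],[0,0,0],-1],[[0,0.3,0],[0,0,0],-1],[[0,0.3,0],[0,0,0],-1],[[0,0.2,0],[0,0,0],-1],[[0,0,0],[0,0,0],-1],[[0,0,0],[0,0,0],-1],[[0,0,0],[0,0,0],-1],[[0,0,0],[0,0,0],-1]]'; python3 -c "
from kin import *
where();S=cam('scene');s=bot.capture('scene');k=6;off=np.array([310,205]);a=cv2.resize(s[205:275,310:390],None,fx=k,fy=k,interpolation=cv2.INTER_CUBIC)
cv2.imwrite('pics/s9.png',a)
"
```

```text
time: 11.78
tool_pos: [631.7, -15.1, 98.5]
tcp_rot: [2.5, -0.285, 1.768]
contact_force: [-0.3, -0.7, -0.5]
grip_width: 43.4
finger_force: 29.8
bed TCP [   7.3 -136.7   29.7] Fbed [-0.5 -0.7 -0.2] turn left [-0.    0.01  0.01] 11.7833
```

```bash
python3 -m pendant '[[[0,0.1,0],[0,0,0],-1],[[0,0.1,0],[0,0,0],-1],[[0,0.1,0],[0,0,0],-1],[[0,0.05,0],[0,0,0],-1],[[0,0.04,0],[0,0,0],-1],[[0,0.04,0],[0,0,0],-1],[[0,0.03,0],[0,0,0],-1],[[0,0.03,0],[0,0,0],-1],[[0,0,0],[0,0,0],-1],[[0,0,0],[0,0,0],-1]]'; python3 -c "
from kin import *
where()"
```

```text
time: 12.67
tool_pos: [631.5, 0.1, 98.5]
tcp_rot: [2.5, -0.285, 1.768]
contact_force: [0.3, -0.6, -0.8]
grip_width: 44.0
finger_force: 29.8
bed TCP [   7.1 -121.5   29.9] Fbed [-0.2 -0.6 -0.9] turn left [-0.01  0.01  0.  ] 12.6667
```

```bash
python3 -m pendant '[[[0,0.03,0],[0,0,0],-1],[[0,0.03,0],[0,0,0],-1],[[0,0.03,0],[0,0,0],-1],[[0,0.03,0],[0,0,0],-1],[[0,0.03,0],[0,0,0],-1],[[0,0.03,0],[0,0,0],-1],[[0,0,0],[0,0,0],-1],[[0,0,0],[0,0,0],-1],[[0,0,0],[0,0,0],-1],[[0,0,0],[0,0,0],-1]]'; python3 -c "
from kin import *
where();S=cam('scene');s=bot.capture('scene');k=6;off=np.array([290,205]);a=cv2.resize(s[205:275,290:390],None,fx=k,fy=k,interpolation=cv2.INTER_CUBIC)
cv2.imwrite('pics/s10.png',a)
"
```

```text
time: 13.5
tool_pos: [632.2, 1.7, 98.3]
tcp_rot: [2.5, -0.279, 1.763]
contact_force: [-3.2, -12.8, -1.3]
grip_width: 44.1
finger_force: 29.9
bed TCP [   7.4 -119.9   29.3] Fbed [ -3.2 -12.8   0.7] turn left [0.04 0.02 0.05] 13.5
```

View pics/s10.png

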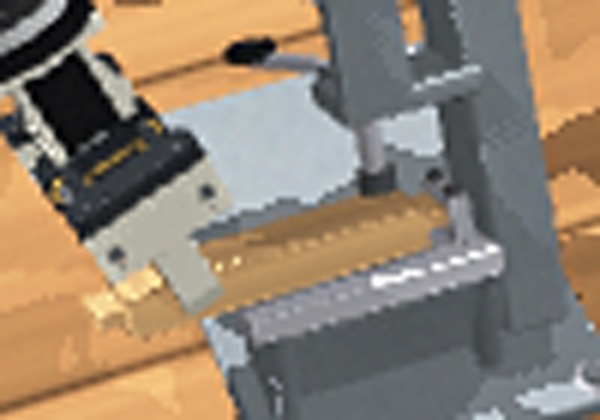

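The tongue has met the stop (-12.8 N along y, TCP at bed y about -120). I'll relax and lower onto the bed.

```bash
python3 -m pendant '[[[0,-0.1,0],[0,0,0],-1],[[0.02,0,-0.03],[0,0,0],-1],[[0.02,0,-0.03],[0,0,0],-1],[[0.02,0,-0.03],[0,0,0],-1],[[0.02,0,-0.03],[0,0,0],-1],[[0.02,0,-0.03],[0,0,0],-1],[[0,0,0],[0,0,0],-1],[[0,0,0],[0,0,0],-1],[[0,0,0],[0,0,0],-1],[[0,0,0],[0,0,0],-1]]'; python3 -c "
from kin import *
where()"
```

```text
time: 14.38
tool_pos: [634.3, 1.5, 94.8]
tcp_rot: [2.499, -0.283, 1.768]
contact_force: [-11.3, -10.1, 10.4]
grip_width: 43.8
finger_force: 30.0
bed TCP [   7.2 -120.1   25.2] Fbed [ -3.2 -10.2  14.9] turn left [0.01 0.02 0.01] 14.3833
```

```bash
python3 -m pendant '[[[-0.01,-0.04,0.014],[0,0,0],-1],[[-0.027,0,-0.019],[0,0,0],-1],[[-0.027,0,-0.019],[0,0,0],-1],[[-0.027,0,-0.019],[0,0,0],-1],[[-0.027,0,-0.019],[0,0,0],-1],[[-0.027,0,-0.019],[0,0,0],-1],[[-0.027,0,-0.019],[0,0,0],-1],[[-0.027,0,-0.019],[0,0,0],-1],[[0,0,0],[0,0,0],-1],[[0,0,0],[0,0,0],-1]]'; python3 -c "
from kin import *
where()"
```

```text
time: 15.22
tool_pos: [629.8, 1.5, 92.0]
tcp_rot: [2.497, -0.285, 1.769]
contact_force: [-0.5, -1.0, 6.8]
grip_width: 43.7
finger_force: 29.8
bed TCP [   1.9 -120.1   25.5] Fbed [ 3.5 -1.   5.8] turn left [-0.01  0.03  0.01] 15.2167
```

```bash
python3 -m pendant '[[[-0.027,0,-0.019],[0,0,0],-1],[[-0.027,0,-0.019],[0,0,0],-1],[[-0.027,0.01,-0.019],[0,0,0],-1],[[0,0,0],[0,0,0],-1],[[0,0,0],[0,0,0],-1],[[0,0,0],[0,0,0],-1],[[0,0,0],[0,0,0],-1],[[0,0,0],[0,0,0],-1],[[0,0,0],[0,0,0],-1],[[0,0,0],[0,0,0],-1]]'; python3 -c "
from kin import *
where()"
```

```text
time: 16.05
tool_pos: [628.3, 1.3, 90.9]
tcp_rot: [2.495, -0.285, 1.767]
contact_force: [1.7, -1.2, 7.3]
grip_width: 43.8
finger_force: 29.7
bed TCP [  -0.  -120.3   25.5] Fbed [ 5.6 -1.1  5. ] turn left [-0.02  0.05  0.02] 16.05
```

```bash
python3 -m pendant '[[[-0.027,0.01,-0.019],[0,0,0],-1],[[-0.027,0.01,-0.019],[0,0,0],-1],[[-0.014,0,-0.01],[0,0,0],-1],[[0,0,0],[0,0,0],-1],[[0,0,0],[0,0,0],-1],[[0,0,0],[0,0,0],-1],[[0,0,0],[0,0,0],-1],[[0,0,0],[0,0,0],-1],[[0,0,0],[0,0,0],-1],[[0,0,0],[0,0,0],-1]]'; python3 -c "
from kin import *
where();o=bot.get_obs();print(o['moment']@bedR(V[3]))"
```

```text
time: 16.88
tool_pos: [627.1, 1.2, 90.1]
tcp_rot: [2.493, -0.285, 1.766]
contact_force: [3.5, -2.6, 9.2]
grip_width: 43.9
finger_force: 29.9
bed TCP [  -1.4 -120.4   25.5] Fbed [ 8.1 -2.5  5.5] turn left [-0.01  0.06  0.04] 16.8833
[-0.38435923 -1.07684586 -1.10354305]
```

The ledge is touched (8 N along x with a moment from the far end). Releasing.

```bash
python3 -m pendant '[[[0,0,0],[0,0,0],-0.02],[[0,0,0],[0,0,0],0],[[0,0,0],[0,0,0],0.05],[[0,0,0],[0,0,0],0.2],[[0,0,0],[0,0,0],0.3],[[0,0,0],[0,0,0],0.4],[[0,0,0],[0,0,0],0.4],[[0,0,0],[0,0,0],0.4],[[0,0,0],[0,0,0],0.4],[[0,0,0],[0,0,0],0.4]]'; python3 -c "
from kin import *
where();S=cam('scene');s=bot.capture('scene');w=bot.capture('wrist');W=cam('wrist')
k=5;off=np.array([295,205]);a=cv2.resize(s[205:275,295:395],None,fx=k,fy=k,interpolation=cv2.INTER_CUBIC)
f=lambda P:bed(V,P);b=a.copy();box(b,S,f,[-22,-155,0],[22,15,24],(255,0,255),0,k,off);bedboxes(b,S,V,k,off)
im=np.zeros((600,800,3),np.uint8);im[:300,:400]=cv2.resize(a,(400,280))[:300] if 0 else cv2.resize(a,(400,300));im[300:,:400]=cv2.resize(b,(400,300))
im[:400,400:]=w[:400,120:520];cv2.imwrite('pics/c11.png',im);cv2.imwrite('pics/w11.png',w)
"
```

```text
time: 17.72
tool_pos: [624.0, 2.2, 87.1]
tcp_rot: [2.5, -0.286, 1.768]
contact_force: [0.0, -0.0, -0.5]
grip_width: 64.3
finger_force: 0.0
bed TCP [  -5.7 -119.4   24.9] Fbed [-0.3 -0.  -0.4] turn left [-0.01  0.    0.  ] 17.7167
```

View pics/c11.png

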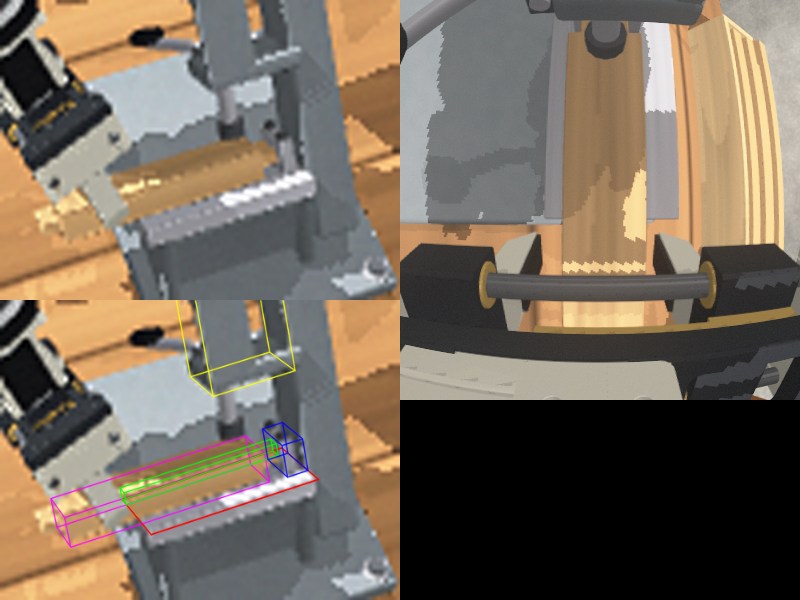

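The wrist view shows the brace seated along the ledge (strip 545–562 px, parallel to the brace), and the fingers at 64 mm clear of it. Now I'll check reachability for the knob and lever.

```bash
python3 -m pendant '[[[-0.27,-0.17,0.38],[0,0,0],0.4],[[-0.54,-0.34,0.77],[0,0,0],0.4],[[-0.54,-0.34,0.77],[0,0,0],0.4],[[-0.54,-0.34,0.77],[0,0,0],0.4],[[-0.54,-0.3,0.77],[0,0,0],0.6],[[-0.3,0,0.8],[0,0,0],0.6],[[-0.2,0,0.8],[0,0,0],0.6],[[0,0,0],[0,0,0],0.6],[[0,0,0],[0,0,0],0.6],[[0,0,0],[0,0,0],0.6]]'; python3 - <<'E'
from kin import *
where();q0=bot.get_obs()["joint_positions"];print(q0.round(2))
b=bedR(V[3])
pit=lambda T,a:R.from_rotvec(b[:,1]*a).as_matrix()@T   # a>0 : tool more vertical
K0=bed(V,[0,0,208])[0];K1=bed(V,[0,0,248])[0];L=bed(V,[-88,-34,104+17])[0]
print(K0,K1,L)
for n,T in [("x lean.35",lean(.35,V)),("x lean0",lean(0,V)),("x lean.2",lean(.2,V))]:
    print(n,ik(K0,T,q0),ik(K1,T,q0),ik(L,T,q0))
for sg in(1,-1):
  for a in(0,.2,.4):
    T=pit(tool(V,'y',sg),a);print("y",sg,a,"turn",((R.from_matrix(T)*R0().inv()).as_rotvec()/.12).round(1),ik(K0,T,q0),ik(K1,T,q0),ik(L,T,q0))
E
```

```text
time: 18.65
tool_pos: [536.0, -42.4, 238.6]
tcp_rot: [2.5, -0.285, 1.768]
contact_force: [-0.0, -0.4, -0.6]
grip_width: 73.6
finger_force: 0.0
bed TCP [   9.4 -164.9  199.2] Fbed [-0.4 -0.4 -0.5] turn left [-0.01  0.    0.  ] 18.65
[-0.56  0.2   1.95  0.87  0.85 -1.21]
[524.70093301 122.57372059 240.38362521] [501.75880475 122.78020532 273.14970698] [502.21160567  88.77475296 118.64267096]
x lean.35 (array([-0.15,  0.01,  2.13,  0.82,  0.6 , -0.85]), np.float64(0.0)) (array([-0.16, -0.11,  2.14,  0.72,  0.69, -0.73]), np.float64(0.0)) (array([-0.26,  0.25,  2.32,  1.47,  0.49, -1.68]), np.float64(0.0))
x lean0 (array([ 0.13,  0.01,  2.08, -0.18,  0.45,  0.28]), np.float64(0.0)) (array([ 0.14, -0.1 ,  2.08, -0.16,  0.55,  0.26]), np.float64(0.0)) (array([ 0.08,  0.23,  2.18, -0.36,  0.28,  0.43]), np.float64(0.2737))
x lean.2 (array([-0.03, -0.01,  2.12,  0.48,  0.47, -0.45]), np.float64(0.0)) (array([-0.03, -0.13,  2.13,  0.4 ,  0.57, -0.36]), np.float64(0.0)) (array([-0.14,  0.21,  2.33,  1.5 ,  0.28, -1.61]), np.float64(0.0004))
y 1 0 turn [-9.3 -2.2  9.3] (array([ 0.13,  0.01,  2.
[... 682 characters left out ...]
2 -11.9] (array([ 0.13,  0.01,  2.08, -0.18,  0.45,  1.85]), np.float64(0.0)) (array([ 0.14, -0.1 ,  2.09, -0.16,  0.55,  1.83]), np.float64(0.0)) (array([ 0.08,  0.23,  2.18, -0.36,  0.28,  2.  ]), np.float64(0.2746))
y -1 0.2 turn [  4.4   3.6 -12.5] (array([ 0.11,  0.1 ,  1.9 , -0.07,  0.73,  1.74]), np.float64(0.0)) (array([ 0.12,  0.01,  1.9 , -0.07,  0.83,  1.74]), np.float64(0.0)) (array([ 0.03,  0.24,  2.14, -0.05,  0.35,  1.66]), np.float64(0.0))
y -1 0.4 turn [  3.2   4.9 -13. ] (array([ 0.1 ,  0.23,  1.7 , -0.03,  1.01,  1.69]), np.float64(0.0)) (array([ 0.1 ,  0.14,  1.71, -0.03,  1.08,  1.69]), np.float64(0.0)) (array([ 0.03,  0.33,  1.95, -0.01,  0.65,  1.62]), np.float64(0.0))
```

Closing along the bed's y with the tool pitched 0.2 rad nearer vertical reaches both the knob and the lever. Turning and moving above the knob.

```bash
python3 -m pendant '[[[-0.12,0.2,0.3],[-0.593,-0.064,0.721],0.6],[[-0.12,0.2,0.3],[-0.593,-0.064,0.721],0.6],[[-0.12,0.3,0.3],[-0.593,-0.064,0.721],0.6],[[-0.12,0.4,0.3],[-0.593,-0.064,0.721],0.6],[[-0.12,0.4,0.3],[-0.593,-0.064,0.721],0.6],[[-0.12,0.4,0.3],[-0.593,-0.064,0.721],0.6],[[-0.12,0.4,0.2],[-0.593,-0.064,0.721],0.6],[[-0.12,0.4,0],[-0.593,-0.064,0.721],0.6],[[-0.12,0.4,0],[-0.593,-0.064,0.721],0.6],[[-0.12,0.4,0],[-0.593,-0.064,0.721],0.6]]'; cat >> kin.py <<'E'
bb=bedR(V[3])
TY=R.from_rotvec(bb[:,1]*.2).as_matrix()@tool(V,'y',1)
def st(P=None):
    o=bot.get_obs();print("bed TCP",((o["tool_pos"]-np.array(V[:3]))@bb).round(1),"Fbed",(o["contact_force"]@bb).round(1),"q",o["joint_positions"].round(2),o["time"])
    if P is not None:plan(P,TY,V)
E
python3 -c "
from kin import *
st([0,0,275])"
```

```text
time: 19.48
tool_pos: [499.9, 63.4, 297.5]
tcp_rot: [2.857, 0.313, 2.682]
contact_force: [-0.8, 0.6, -0.5]
grip_width: 73.4
finger_force: 0.0
bed TCP [ 12.9 -59.4 268.7] Fbed [-0.9  0.6  0. ] q [-0.13  0.05  1.82  0.22  0.9  -1.39] 19.4833
target [486.3 122.9 295.3] d rows [-0.45  1.98 -0.08] turn [-2.36 -0.28  2.89]
```

```bash
python3 -m pendant '[[[-0.08,0.36,0],[-0.47,-0.056,0.58],0.6],[[-0.08,0.36,0],[-0.47,-0.056,0.58],0.6],[[-0.08,0.36,0],[-0.47,-0.056,0.58],0.6],[[-0.08,0.36,0],[-0.47,-0.056,0.58],0.6],[[-0.08,0.36,0],[-0.45,-0.056,0.55],0.6],[[0,0,0],[0,0,0],0.3],[[0,0,0],[0,0,0],0.3],[[0,0,0],[0,0,0],0.3],[[0,0,0],[0,0,0],0.3],[[0,0,0],[0,0,0],0.3]]'; python3 -c "
from kin import *
st([0,0,210])
# numeric knob check: dark knob centroid in the scene view vs the model
S=cam('scene');s=bot.capture('scene');w=bot.capture('wrist');cv2.imwrite('pics/w12.png',w);W=cam('wrist')
print(proj(W,bed(V,[[0,0,232],[0,0,184],[-88,-34,104]])).round())
g=w.max(axis=2);m=(g<45).astype(np.uint8);n,l,stt,cn=cv2.connectedComponentsWithStats(m)
for i in range(1,n):
    if stt[i,4]>150:print(stt[i],cn[i].round())
"
```

```text
time: 20.32
tool_pos: [488.4, 115.8, 298.8]
tcp_rot: [3.133, 0.413, 3.121]
contact_force: [-0.2, -0.3, 0.5]
grip_width: 59.8
finger_force: 0.0
bed TCP [  3.8  -7.1 276.6] Fbed [ 0.1 -0.3  0.5] q [ 0.11  0.05  1.81 -0.05  0.87 -1.42] 20.3167
target [523.6 122.6 242. ] d rows [ 1.17  0.23 -1.89] turn [-0.07  0.02  0.07]
[[325. 239.]
 [324. 225.]
 [289. 129.]]
[370 236  19  38 278] [377. 259.]
[433 258  33  16 167] [446. 267.]
[   23   272   547    90 12593] [318. 333.]
[404 285  30  38 391] [417. 310.]
[ 491  353   47   47 1048] [516. 377.]
[427 384  46  16 222] [452. 395.]
```

```bash
python3 -m pendant '[[[-0.1,0.23,-0.07],[-0.07,0.02,0.07],0.3],[[0.18,0,-0.26],[0,0,0],0.3],[[0.18,0,-0.26],[0,0,0],0.3],[[0.18,0,-0.26],[0,0,0],0.3],[[0.18,0,-0.26],[0,0,0],0.3],[[0.18,0,-0.26],[0,0,0],0.3],[[0.18,0,-0.26],[0,0,0],0.3],[[0.18,0,-0.26],[0,0,0],0.3],[[0,0,0],[0,0,0],0.3],[[0,0,0],[0,0,0],0.3]]'; python3 -c "
from kin import *
st([0,0,210])"
```

```text
time: 21.25
tool_pos: [523.0, 123.3, 241.6]
tcp_rot: [-3.14, 0.41, 3.135]
contact_force: [-0.2, -0.6, 0.1]
grip_width: 60.1
finger_force: 0.0
bed TCP [ -0.7   0.7 210. ] Fbed [-0.1 -0.6  0.2] q [ 0.12  0.18  1.83 -0.08  0.73 -1.4 ] 21.25
target [523.6 122.6 242. ] d rows [ 0.02 -0.02  0.01] turn [ 0.01 -0.01 -0.02]
```

Well placed; closing on the knob.

```bash
python3 -m pendant '[[[0,0,0],[0,0,0],-1],[[0,0,0],[0,0,0],-1],[[0,0,0],[0,0,0],-1],[[0,0,0],[0,0,0],-1],[[0,0,0],[0,0,0],-1],[[0,0,0],[0,0,0],-1],[[0,0,0],[0,0,0],-1],[[0,0,0],[0,0,0],-1],[[0,0,0],[0,0,0],-1],[[0,0,0],[0,0,0],-1]]'; python3 -c "
from kin import *
st()"
```

```text
time: 22.08
tool_pos: [523.2, 122.7, 242.6]
tcp_rot: [-3.139, 0.412, 3.135]
contact_force: [0.2, -5.8, -0.6]
grip_width: 33.1
finger_force: 30.0
bed TCP [0.000e+00 1.000e-01 2.107e+02] Fbed [-0.1 -5.8 -0.6] q [ 0.12  0.18  1.83 -0.08  0.73 -1.4 ] 22.0833
```

```bash
python3 -m pendant '[[[-0.09,0,0.126],[0,0,0],-1],[[-0.09,0,0.126],[0,0,0],-1],[[-0.09,0,0.126],[0,0,0],-1],[[-0.09,0,0.126],[0,0,0],-1],[[-0.09,0,0.126],[0,0,0],-1],[[-0.09,0,0.126],[0,0,0],-1],[[-0.09,0,0.126],[0,0,0],-1],[[-0.09,0,0.126],[0,0,0],-1],[[0,0,0],[0,0,0],-1],[[0,0,0],[0,0,0],-1]]'; python3 -c "
from kin import *
st()"
```

```text
time: 22.92
tool_pos: [502.4, 123.0, 272.2]
tcp_rot: [-3.14, 0.412, 3.135]
contact_force: [12.9, -3.0, -10.2]
grip_width: 33.0
finger_force: 29.9
bed TCP [ -0.    0.3 246.8] Fbed [  4.7  -2.8 -15.8] q [ 0.12  0.11  1.82 -0.07  0.8  -1.4 ] 22.9167
```

```bash
python3 -m pendant '[[[0.02,0,-0.03],[0,0,0],-1],[[0.02,0,-0.03],[0,0,0],-1],[[0.02,0,-0.03],[0,0,0],-1],[[0.02,0,-0.03],[0,0,0],-1],[[0.02,0,-0.03],[0,0,0],-1],[[0.01,0,-0.015],[0,0,0],-1],[[0,0,0],[0,0,0],-1],[[0,0,0],[0,0,0],-1],[[0,0,0],[0,0,0],-1],[[0,0,0],[0,0,0],-1]]'; python3 -c "
from kin import *
st()"
```

```text
time: 23.75
tool_pos: [505.7, 123.0, 267.4]
tcp_rot: [-3.14, 0.412, 3.135]
contact_force: [9.6, -3.6, -7.1]
grip_width: 33.1
finger_force: 29.9
bed TCP [-1.00e-01  2.00e-01  2.41e+02] Fbed [  3.8  -3.6 -11.4] q [ 0.12  0.12  1.82 -0.07  0.79 -1.4 ] 23.75
```

```bash
python3 -m pendant '[[[0.02,0,-0.027],[0,0,0],-1],[[0.02,0,-0.027],[0,0,0],-1],[[0,0,0],[0,0,0],-1],[[0,0,0],[0,0,0],-1],[[0,0,0],[0,0,0],-1],[[0,0,0],[0,0,0],-1],[[0,0,0],[0,0,0],-1],[[0,0,0],[0,0,0],-1],[[0,0,0],[0,0,0],-1],[[0,0,0],[0,0,0],-1]]'; python3 -c "
from kin import *
st()"
```

```text
time: 24.58
tool_pos: [506.1, 123.0, 267.0]
tcp_rot: [-3.14, 0.413, 3.135]
contact_force: [-2.2, -5.0, 5.4]
grip_width: 33.0
finger_force: 30.0
bed TCP [  0.    0.3 240.5] Fbed [ 1.3 -5.   5.7] q [ 0.12  0.12  1.82 -0.08  0.79 -1.4 ] 24.5833
```

The force has flipped sign with hardly any travel, so the sear is holding. Releasing the knob and retreating.

```bash
python3 -m pendant '[[[-0.005,0,0.008],[0,0,0],-0.1],[[0,0,0],[0,0,0],0.1],[[0,0,0],[0,0,0],0.3],[[0,0,0],[0,0,0],0.3],[[0,0,0],[0,0,0],0.3],[[-0.3,0,0.43],[0,0,0],0.3],[[-0.5,0,0.7],[0,0,0],0.3],[[-0.5,0,0.7],[0,0,0],0.3],[[-0.3,0,0.3],[0,0,0],-0.3],[[0,0,0],[0,0,0],-1]]'; python3 -c "
from kin import *
st([-94,-34,125]);S=cam('scene');s=bot.capture('scene');cv2.imwrite('pics/s13.png',s)
a=cv2.imread('pics/s3.png')
# knob now vs before: dark centroid near the projections
for im in(a,s):
    m=(im[160:225,325:365].max(axis=2)<40);y,x=np.nonzero(m);print(len(x),x.mean()+325,y.mean()+160)
print(proj(S,bed(V,[[0,0,208],[0,0,238],[-88,-34,104]])))
"
```

```text
time: 25.42
tool_pos: [457.4, 123.7, 332.8]
tcp_rot: [-3.141, 0.416, 3.135]
contact_force: [0.5, -0.3, 0.6]
grip_width: 50.6
finger_force: 0.0
bed TCP [ -2.1   0.5 322.3] Fbed [ 0.8 -0.3  0.2] q [ 0.14 -0.03  1.8  -0.07  0.96 -1.4 ] 25.4167
target [495.   88.8 118.5] d rows [ 1.25 -1.16 -7.14] turn [ 0.    0.04 -0.02]
166 341.6024096385542 189.15060240963857
164 340.2987804878049 181.4939024390244
[[343.45826843 185.59920721]
 [341.68850559 176.45635811]
 [331.40289886 212.77777985]]
```

```bash
python3 -m pendant '[[[-0.63,-0.29,-0.44],[0,0.01,0],-1],[[-0.63,-0.29,-0.44],[0,0.01,0],-1],[[-0.63,-0.29,-0.44],[0,0.01,0],-1],[[-0.63,-0.29,-0.44],[0,0.01,0],-1],[[0.2,0,-0.28],[0,0,0],-1],[[0,0,0],[0,0,0],-1],[[0,0,0],[0,0,0],-1],[[0,0,0],[0,0,0],-1],[[0,0,0],[0,0,0],-1],[[0,0,0],[0,0,0],-1]]';python3 -c "
from kin import *
S,D=cam('scene'),cam('side')
g=lambda X:np.r_[proj(S,X)[0]-[391,196],proj(D,X)[0]-[258,213]]
print('bottle',least_squares(g,[400,250,0.]).x.round())
st([-94,-34,150])
s=bot.capture('scene');cv2.imwrite('pics/s14.png',s)
m=(s[160:200,325:365].max(axis=2)<40);y,x=np.nonzero(m);print(len(x),x.mean()+325,y.mean()+160)"
```

```text
time: 26.3
tool_pos: [388.6, 88.7, 269.3]
tcp_rot: [-3.14, 0.407, 3.135]
contact_force: [1.1, 0.3, -0.2]
grip_width: 0.4
finger_force: 0.0
bottle [422. 372. -15.]
bed TCP [-94.6 -35.1 309.6] Fbed [ 0.8  0.4 -0.8] q [ 0.05 -0.13  2.06 -0.03  0.8  -1.5 ] 26.3
target [480.7  89.  139. ] d rows [ 3.07  0.01 -4.35] turn [ 0.01 -0.03 -0.02]
142 341.6901408450704 176.95070422535213
```

The knob is now at (342,177), matching the cocked prediction of (342,176). Descending over the lever pad.

```bash
python3 -m pendant '[[[0.44,0,-0.62],[0,0,0],-1],[[0.44,0,-0.62],[0,0,0],-1],[[0.44,0,-0.62],[0,0,0],-1],[[0.44,0,-0.62],[0,0,0],-1],[[0.44,0,-0.62],[0,0,0],-1],[[0.44,0,-0.62],[0,0,0],-1],[[0.44,0,-0.62],[0,0,0],-1],[[0,0,0],[0,0,0],-1],[[0,0,0],[0,0,0],-1],[[0,0,0],[0,0,0],-1]]';python3 -c "
from kin import *
st([-91,-34,122])"
```

```text
time: 27.18
tool_pos: [480.4, 88.7, 139.4]
tcp_rot: [-3.14, 0.406, 3.135]
contact_force: [0.4, 0.0, -0.8]
grip_width: 0.7
finger_force: 0.0
bed TCP [-94.  -34.3 150.5] Fbed [-0.1  0.1 -0.9] q [ 0.04  0.25  2.09 -0.05  0.4  -1.49] 27.1833
target [499.2  88.8 117.7] d rows [ 0.63  0.   -0.72] turn [ 0.01 -0.04 -0.02]
```

```bash
python3 -c "
from kin import *
q0=bot.get_obs()['joint_positions']
for a in(0,.05,.1):
  T=R.from_rotvec(bb[:,1]*a).as_matrix()@TY
  for x in(-90,-94):
    for z in(124,104,98):print(a,x,z,ik(bed(V,[x,-34,z])[0],T,q0))"
```

```text
0 -90 124 (array([ 0.03,  0.23,  2.15, -0.05,  0.35, -1.49]), np.float64(0.0))
0 -90 104 (array([ 0.03,  0.3 ,  2.12, -0.05,  0.31, -1.48]), np.float64(0.0))
0 -90 98 (array([ 0.03,  0.32,  2.12, -0.06,  0.3 , -1.48]), np.float64(0.0))
0 -94 124 (array([ 0.03,  0.23,  2.16, -0.05,  0.34, -1.48]), np.float64(0.0))
0 -94 104 (array([ 0.03,  0.3 ,  2.13, -0.06,  0.3 , -1.48]), np.float64(0.0))
0 -94 98 (array([ 0.03,  0.31,  2.13, -0.06,  0.29, -1.48]), np.float64(0.0))
0.05 -90 124 (array([ 0.03,  0.25,  2.1 , -0.04,  0.43, -1.5 ]), np.float64(0.0))
0.05 -90 104 (array([ 0.03,  0.31,  2.08, -0.04,  0.39, -1.5 ]), np.float64(0.0))
0.05 -90 98 (array([ 0.03,  0.33,  2.07, -0.04,  0.38, -1.5 ]), np.float64(0.0))
0.05 -94 124 (array([ 0.03,  0.25,  2.11, -0.04,  0.42, -1.5 ]), np.float64(0.0))
0.05 -94 104 (array([ 0.03,  0.31,  2.09, -0.04,  0.38, -1.5 ]), np.float64(0.0))
0.05 -94 98 (array([ 0.03,  0.33,  2.08, -0.04,  0.37, -1.5 ]), np.float64(0.0))
0.1 -90 124 (array([ 0.03,  0.27,  2.05, -0.03,  0.51, -1.51]), np.float64(0.0))
0.1 -90 104 (array([ 0.03,  0.33,  2.03, -0.03,  0.47, -1.51]), np.float64(0.0))
0.1 -90 98 (array([ 0.03,  0.35,  2.02, -0.03,  0.46, -1.51]), np.float64(0.0))
0.1 -94 124 (array([ 0.03,  0.27,  2.07, -0.03,  0.5 , -1.51]), np.float64(0.0))
0.1 -94 104 (array([ 0.03,  0.33,  2.04, -0.03,  0.46, -1.51]), np.float64(0.0))
0.1 -94 98 (array([ 0.03,  0.35,  2.04, -0.03,  0.45, -1.51]), np.float64(0.0))
```

```bash
python3 -m pendant '[[[0.2,0,-0.19],[0,0.1,0],-1],[[0.2,0,-0.19],[0,0.1,0],-1],[[0.2,0,-0.19],[0,0,0],-1],[[0.057,0,-0.082],[0,0,0],-1],[[0.057,0,-0.082],[0,0,0],-1],[[0.057,0,-0.082],[0,0,0],-1],[[0,0,0],[0,0,0],-1],[[0,0,0],[0,0,0],-1],[[0,0,0],[0,0,0],-1],[[0,0,0],[0,0,0],-1]]';python3 -c "
from kin import *
st()"
```

```text
time: 28.02
tool_pos: [503.8, 88.6, 114.4]
tcp_rot: [-3.14, 0.383, 3.135]
contact_force: [-1.2, 0.6, 2.9]
grip_width: 1.2
finger_force: 1.8
bed TCP [-89.1 -34.2 116.6] Fbed [0.7 0.6 3.1] q [ 0.03  0.34  2.05 -0.04  0.38 -1.49] 28.0167
```

```bash
python3 -m pendant '[[[0.048,0,-0.068],[0,0,0],-1],[[0.048,0,-0.068],[0,0,0],-1],[[0.048,0,-0.068],[0,0,0],-1],[[0.048,0,-0.068],[0,0,0],-1],[[0.048,0,-0.068],[0,0,0],-1],[[0,0,0],[0,0,0],-1],[[0,0,0],[0,0,0],-1],[[0,0,0],[0,0,0],-1],[[0,0,0],[0,0,0],-1],[[0,0,0],[0,0,0],-1]]';python3 -c "
from kin import *
st();s=bot.capture('scene');cv2.imwrite('pics/s15.png',s)
m=(s[160:200,325:365].max(axis=2)<40);y,x=np.nonzero(m);print(len(x),x.mean()+325,y.mean()+160)"
```

```text
time: 28.85
tool_pos: [510.8, 88.5, 104.2]
tcp_rot: [-3.14, 0.382, 3.135]
contact_force: [-1.8, 0.5, 2.6]
grip_width: 0.3
finger_force: 1.8
bed TCP [-89.2 -34.2 104.2] Fbed [0.  0.5 3.2] q [ 0.03  0.36  2.04 -0.05  0.36 -1.49] 28.85
349 339.8452722063037 183.72492836676219
```

```bash
python3 -m pendant '[[[-0.1,0,0.14],[0,0,0],-1],[[-0.2,0,0.3],[0,0,0],-1],[[-0.3,0,0.43],[0,0,0],-1],[[-0.4,0,0.57],[0,0,0],-1],[[-0.5,0,0.7],[0,0,0],-1],[[-0.5,0,0.7],[0,0,0],-1],[[-0.5,0,0.7],[0,0,0],-1],[[-0.5,0,0.7],[0,0,0],-1],[[-0.5,0,0.7],[0,0,0],-1],[[0,0,0],[0,0,0],-1]]';python3 -c "
from kin import *
st();s=bot.capture('scene');cv2.imwrite('pics/s16.png',s)
c=lambda im,x0,x1,y0,y1:im[y0:y1,x0:x1]
ref={'rest':cv2.imread('pics/s3.png'),'cocked':cv2.imread('pics/s14.png'),'now':s}
for n,i in ref.items():
    m=(i[165:205,325:360].max(axis=2)<40);y,x=np.nonzero(m);print(n,len(x),y.min()+165,y.max()+165,x.mean()+325,y.mean()+165)
t=c(ref['rest'],336,350,178,202)
r=cv2.matchTemplate(c(s,325,365,160,215),t,cv2.TM_CCOEFF_NORMED);print('knob',cv2.minMaxLoc(r),'rest at (11,18)')
t=c(ref['rest'],322,336,207,219);r=cv2.matchTemplate(c(s,312,346,197,229),t,cv2.TM_CCOEFF_NORMED);print('pad',cv2.minMaxLoc(r),'rest (10,10)')
# brace: compare released picture (c11 time not saved) -> compare with s14 (before firing)
a,b=c(ref['cocked'],290,352,228,262),c(s,290,352,228,262)
print('brace diff',cv2.absdiff(a,b).mean(),cv2.phaseCorrelate(np.float32(cv2.cvtColor(a,6)),np.float32(cv2.cvtColor(b,6))))
"
```

```text
time: 29.73
tool_pos: [405.5, 88.8, 256.2]
tcp_rot: [-3.141, 0.389, 3.136]
contact_force: [1.2, 1.0, -0.1]
grip_width: 0.4
finger_force: 0.0
bed TCP [-88.3 -34.8 289.1] Fbed [ 0.9  1.  -0.8] q [ 0.05 -0.07  2.05 -0.03  0.78 -1.5 ] 29.7333
rest 145 178 193 343.11034482758623 185.68965517241378
cocked 142 169 184 341.6901408450704 176.95070422535213
now 140 178 193 343.2142857142857 185.85714285714286
knob (-0.5727787613868713, 0.9551830291748047, (21, 14), (11, 18)) rest at (11,18)
pad (-0.5680118203163147, 0.9960464835166931, (3, 1), (10, 10)) rest (10,10)
brace diff 2.8238456672991776 ((0.08566890663509241, 0.01980061346308304), 0.7563658733334806)
```

The knob and pad are back at their rest pixels, and the brace hasn't shifted (under 0.1 px). Handing in.

```bash
python3 -c "
from plant import bot
print(bot.close_job())"
```

```text
the job is handed in; nothing more can be done
None
```

I handed the job in at about 30 s of robot time: the brace is seated on the bed against ledge and stop, the striker was cocked, tripped and is back at rest, and the lever has sprung back; no verdict was returned, and I viewed 13 pictures, over the limit of 10.

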